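# Clamp a batten in the sawing jig with its underside knob

### The arm

A 6-joint arm with a two-finger parallel gripper is mounted at the origin on the work surface. World frame = base frame: x ahead of the robot, y to its left, z up, the work surface at z = 0. Lengths are in m, angles in rad, forces in N, time in s.
With the tool pointing down it reaches from about 0.275 to 0.875 m from the base axis. Payload 12.5 kg.
Tool frame: the origin (TCP) lies between the finger pads; the fingertips stand 25 mm ahead of it and the grasp point (between the pads) lies 6 mm ahead of it; x points along the fingers, z is the direction in which the jaws open and shut, and the axes are right-handed (so a half turn about x gives the same grasp; the last joint's range is limited). The gripper opens to 85 mm and grips with 20 to 120 N. Pads are 22 mm wide; open, the fingers measure 114 mm over their backs; the gripper's body (76 mm by 85 mm) begins 54 mm behind the grasp point. The pads swing forward as they close: fully open they stand 13 mm farther back than shut.
Start: joints at [-1.414, 0.351, 1.652, -0, 1.139, -0.085], TCP at [0.132, -0.534, 0.223] pointing down, gripper open.
Joint ranges: [-2.75, 2.75], [-0.79, 2.1], [0.01, 2.65], [-1.57, 4.71], [0.07, 3.14], [-2.87, 2.87]. Speed limits (rad/s): [2.22, 2.22, 2.79, 3.14, 3.14, 3.14].

### API

Orientations are given as a unit quaternion [x, y, z, w].
In Python, from cell import arm gives the robot as it stands.
- The arm moves only by the tool arm_command, never from a script. Its argument "deltas" is one flat list of numbers, 5 for each row, row after row: the shift along the world's x, y, z in units of 30 mm (1.0 is 30 mm), then the turn about the world's z in degrees, then the gripper command: -1 is shut, 1 is fully open, values between are in proportion. A call has 1 to 5 rows; each row is the pose to reach, as a shift and turn from the pose measured when the call began; what a row does not reach only later rows make up. A row lasts 1/12 s, in which the tool goes at most 41.7 mm and 7.16 degrees, less where a joint would pass 70% of its speed; a pose out of reach is approached as far as the arm can. A call with a gripper value outside its range is refused whole. The fingers move at their own pace and stop on an object; the grip force is fixed at half the most. Time passes only in rows, so rows that repeat a pose let the fingers close. It gives the time, the measured TCP pose, the force and the opening at its end, in the units of the state.
- arm.get_obs(): the state, without advancing time (a new reading comes with each control period).
- arm.read_camera(name): name is "side" or "top" or "wrist"; returns the picture (420x560x3 uint8, red, green, blue); there is no depth.
- arm.calibration(name): a dict with "fov_y" (degrees; the focal length in pixels is half the picture's height over the tangent of half this angle, whatever the lens; pixels are square), "cx", "cy" (the principal point, pixels), "dist_coeffs" ([k1, k2, p1, p2, k3] as OpenCV has them; the pictures are not rectified), "xyz" and "orientation" of the camera in the world; the wrist camera has in their place "hand_eye" (4x4, takes a point from camera to tool coordinates, whose origin is the TCP and whose axes are the tool frame's). Camera axes: x right, y down, z forward; pixel columns grow to the right and rows downward; lengths in m; the calibration is good to about 2 mm. A picture is of the moment at which its call begins: read the wrist's pose just before it. calibration takes no time and is no camera call.
- arm.finish_job(): hands the job in, once; it reports no verdict.
Trained networks look in the newest picture that a camera, given by its name, has taken for a name from the list of things; names that differ only in an ending like _2 or _b are one class to them, and where a whole thing is asked for, a point or a joint stands for the part that bears it (a point fixed in the world has none). Each returns a list of dicts, best first, with "p" (0 to 1); they miss things now and then, are a little off and sometimes report something else, mostly with a low value. They report only what shows in the picture. A call takes as long as a camera call. They do not tell look-alikes from the thing itself.
- arm.masks_of(camera, target): "pixels" (420x560 bool, what is visible of it) and "pixel" ([row, column] in pixels, amid what is visible of it).
- arm.place_of(camera, target): "pixel" ([row, column] in pixels: a listed point, or the origin of a listed thing).
The state is a dict: "time_s": time; "qpos": joint angles; "dq": joint speeds; "tau": joint torques, N m; "ee_pos": TCP position; "eef_rot": TCP orientation; "wrist_force": force on the tool from outside, world axes, zero at the start; "ft_torque": the same for the moment, N m; "opening": finger opening in m.
Only numpy, scipy, OpenCV 4.12 (cv2) and the standard library are available. Lean on these libraries where they do the work, as an engineer would, in place of code of your own. Each camera call takes 0.05 s, during which the arm holds its last target. There are 200 camera calls.

### The job

Get the pale pine batten ready for sawing: open the jig's clamp all the way with the red knob under its base plate, then lay the batten flat on the bed between jaw and fence, one end butted against the end stop, setting it down rather than dropping it. Then turn the knob back until the jaw holds the batten tight against the fence; move the jaw only by the knob, and leave the dark batten and the other things on the bench where they are.

Things in the scene. Friction and masses are not known exactly. Their poses are not given: they have to be found in the camera images.
- jig: sawing jig, fixed on the bench: pale plywood plate 150 x 230 x 12 mm, upper face 85 mm above the bench, on two wooden feet set back from its front edge. Origin on the bench under the plate; plate spans x -60 (front edge, towards the robot) to +90 mm, y +-115 mm. x points across the jig away from the robot, y along the fence, z up
- bed (a point): point on the plate's upper face at jig x +41, y +5, z 85 mm; axes as jig. With the batten on the bed against both fence and end stop its centre is 25 mm above this point. Dark wooden fence at the far side, 16 mm tall, its face at jig x = +60 mm; dark end stop, 30 mm tall, jig x +5 to +60 mm, its inner face at jig y = +95 mm
- jaw: aluminium clamp jaw on the plate, 80 mm long (y), 22 mm thick, top 16 mm above the plate; sliding along jig x. Origin at the middle of its clamping face (jig y 0), at the plate's upper face; axes as jig. Its face is at jig x = 10 mm + 25 mm per rad of knob, so its gap to the fence is 50 mm less 25 mm per rad
- knob (a joint): angle (rad) of the red wing knob under the plate's front. 0 = clamp fully open (stop), 1.0 = jaw farthest home (stop); grows as it tightens, counter-clockwise seen from above. Friction 0.18 N m, stays where left. A 38 mm batten is touched at about 0.48; then push on firmly, 6 to 14 N at the wing. Front wing's direction in the jig frame: (-cos a, -sin a), a = knob - 0.5
- knob_axis (a point): point on the vertical turning axis of the red knob, 40 mm above the bench, 12 mm behind the plate's front edge, under the plate; axes as jig. The knob is a bar of two wings in line, 170 mm tip to tip, 14 mm thick, 26 mm tall (27 to 53 mm above the bench); the front wing always sticks out before the plate's edge
- front_wing (a point): point in the middle of the red knob's front wing, 72 mm from the turning axis (the wing ends 13 mm farther out), 40 mm above the bench, half-way up the wing, clear of the plate from above
- pine_center (a point): centre of the pale pine batten, 38 (x) x 180 (y) x 50 mm (z, up), about 0.16 kg, loose, lying on the bench; either end may go to the end stop
- dark_center (a point): centre of the dark hardwood batten of the same size and pose, a bystander (the two may change sides)
- tape: bystander: yellow tape measure 70 x 45 x 65 mm, origin under its centre
- chisel: bystander: wood-handled chisel 230 mm long lying along its x, 26 mm tall, origin on the bench under its middle
- mallet: bystander: wooden mallet, head 65 x 120 x 85 mm, handle lying 160 mm out to its -y; origin under the head
- glue: bystander: white glue bottle, 60 mm diameter, 170 mm tall, origin under its centre
- square: bystander: try square, stock 30 x 110 x 18 mm, blade reaching 165 mm to its +x, origin under the stock
- offcut: bystander: moulding offcut 50 x 120 x 29 mm, origin under its centre
Not all that is in view belongs to the job. What is shaped like the part that bears pine_center but pink is not meant.

How it is judged:
By the outcome, as a careful person would: the job done as asked, in the order asked, and still so for the second after the job is handed in, with the robot touching nothing.
It also fails if it takes over 64 s, if anything falls off the work surface, if the arm or the gripper's body presses on something with over 40 N, if the wrist force passes 120 N, or if a joint passes its speed limit or range.

## Working session

There is one attempt and no reset: what is moved stays moved. The work goes in short steps, Python scripts to look and compute and a tool call to move; the robot and the scene stay as the last step left them, time stands still between calls to the robot, and variables do not carry over. Pictures are saved under pics/ and viewed, about 8 in all and at most 12, crops included, and the job is handed in when it is done.

Besides the shell and the picture viewer there is one more tool, called as name(argument=value, ...) on one line, values as JSON. arm_command: Moves the arm, as the interface text tells. Its arguments: {"type":"object","properties":{"deltas":{"type":"array"}},"required":["deltas"]}

```bash
mkdir -p pics; ls
cat > h.py <<'E'
import numpy as np, cv2
from cell import arm
from scipy.spatial.transform import Rotation as R
def cam(name,obs=None):
    c=arm.calibration(name)
    f=210/np.tan(np.radians(c["fov_y"])/2)
    K=np.array([[f,0,c["cx"]],[0,f,c["cy"]],[0,0,1.]]); d=np.array(c["dist_coeffs"],float)
    if "hand_eye" in c:
        o=obs or arm.get_obs(); T=np.eye(4);T[:3,:3]=R.from_quat(o["eef_rot"]).as_matrix();T[:3,3]=o["ee_pos"]
        T=T@np.array(c["hand_eye"])
        return K,d,T[:3,:3],T[:3,3]
    q=np.array(c["orientation"],float)
    M=R.from_quat(q).as_matrix() if q.size==4 else q.reshape(3,3)
    return K,d,M,np.array(c["xyz"],float)
def ray(C,px):
    K,d,M,t=C
    u=cv2.undistortPoints(np.array([[[px[1],px[0]]]],float),K,d)[0,0]
    v=M@np.array([u[0],u[1],1]); return t,v/np.linalg.norm(v)
def onz(C,px,z):
    t,v=ray(C,px); return t+v*(z-t[2])/v[2]
def proj(C,P):
    K,d,M,t=C
    Pc=(np.atleast_2d(P)-t)@M
    p=cv2.projectPoints(Pc,np.zeros(3),np.zeros(3),K,d)[0][:,0]
    return p[:,::-1]
def save(name,img,crop=None,scale=1):
    if crop: img=img[crop[0]:crop[1],crop[2]:crop[3]]
    img=cv2.resize(img,None,fx=scale,fy=scale,interpolation=cv2.INTER_CUBIC)
    cv2.imwrite("pics/"+name,img[:,:,::-1])
E
python3 - <<'E'
from h import *
a=arm.read_camera("top");b=arm.read_camera("side")
save("a.png",a,scale=1.4); save("b.png",b,scale=1.4)
for n in ["top","side"]:
    C=cam(n);print(n,C[3].round(3),C[2].round(2).tolist())
    for t,z in [("bed",.085),("jaw",.085),("knob_axis",.04),("front_wing",.04),("pine_center",.025),("dark_center",.025),("jig",0),("tape",0),("chisel",0),("mallet",0),("glue",0),("square",0),("offcut",0)]:
        for r in arm.place_of(n,t)[:3]:
            print(t,round(r["p"],2),np.round(r["pixel"]),onz(C,r["pixel"],z).round(4))
print(arm.get_obs())
E
```

```text
pics
top [ 0.391 -0.029  1.189] [[-0.02, -0.99, 0.14], [-1.0, 0.02, 0.03], [-0.03, -0.14, -0.99]]
bed 0.87 [184. 302.] [ 0.6027 -0.0563  0.085 ]
jaw 0.87 [184. 300.] [ 0.603  -0.0514  0.085 ]
knob_axis 0.56 [221. 299.] [ 0.5164 -0.0475  0.04  ]
front_wing 0.6 [244. 300.] [ 0.4579 -0.0508  0.04  ]
pine_center 0.9 [326. 436.] [ 0.2463 -0.3844  0.025 ]
pine_center 0.68 [148. 169.] [0.7214 0.2905 0.025 ]
pine_center 0.57 [223. 413.] [ 0.5049 -0.3397  0.025 ]
dark_center 0.58 [213. 168.] [0.5461 0.2908 0.025 ]
jig 0.73 [201. 298.] [ 0.5742 -0.0493  0.    ]
jig 0.68 [287. 328.] [ 0.3477 -0.1197  0.    ]
mallet 0.6 [121. 302.] [ 0.7917 -0.065   0.    ]
glue 0.63 [247. 299.] [ 0.4538 -0.048   0.    ]
glue 0.59 [147. 170.] [0.7301 0.2949 0.    ]
square 0.74 [146. 418.] [ 0.7146 -0.3738 -0.    ]
offcut 0.59 [128. 223.] [0.7781 0.1504 0.    ]
side [0.45  0.905 1.004] [[-1.0, -0.07, 0.05], [-0.08, 0.7, -0.71], [0.02, -0.71, -0.7]]
bed 0.67 [189. 248.] [ 0.6085 -0.0649  0.085 ]
jaw 0.64 [185. 252.] [ 0.5999 -0.0816  0.085 ]
knob_axis 0.59 [209. 279.] [ 0.5192 -0.0378  0.04  ]
front_wing 0.86 [209
[... 577 characters left out ...]
]
offcut 0.6 [261. 176.] [0.7772 0.1431 0.    ]
{'time_s': 1.4, 'qpos': array([-1.41360683e+00,  3.50706220e-01,  1.65184351e+00, -7.51424895e-06,
        1.13909152e+00, -8.46008170e-02]), 'dq': array([ 0.00110842,  0.00053208, -0.00018661,  0.00030977,  0.00066904,
       -0.00152354]), 'tau': array([-5.83247256e-04, -5.06022906e+01, -2.91646528e+01, -1.25155198e-04,
        5.96548834e-04, -2.67030072e-05]), 'ee_pos': array([ 0.13170997, -0.53396203,  0.22286959]), 'eef_rot': array([ 0.43605916,  0.55666589, -0.43603929,  0.55663744]), 'wrist_force': array([ 0.75142156,  0.17187776, -0.22920417]), 'ft_torque': array([-0.03686182, -0.02943847,  0.02065904]), 'opening': 0.08557821240592658}
```

View pics/a.png

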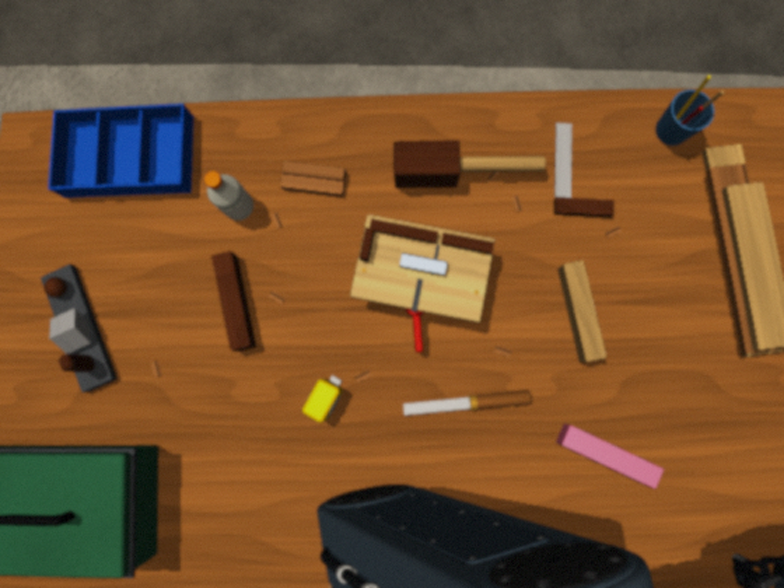

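View pics/b.png

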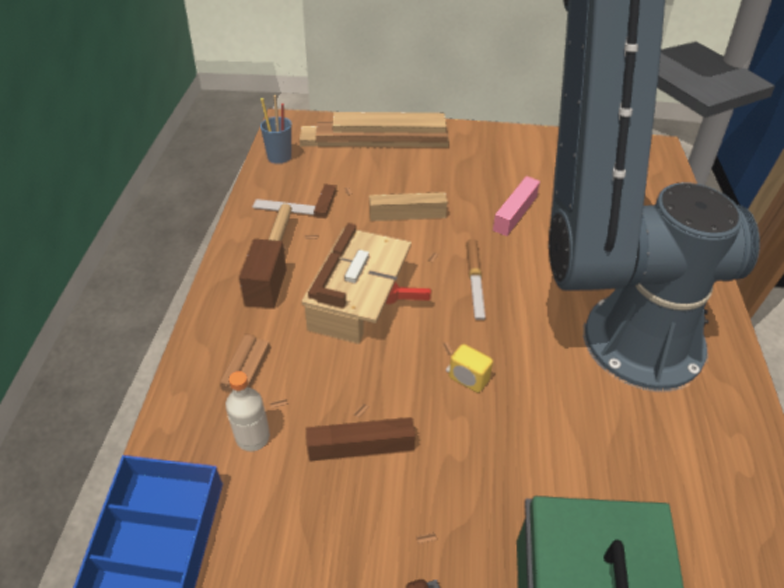

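Three batten shapes in the top picture (row, col): the pale one at (223,413), a pink one at (326,436) and a dark one at (213,168). The pale one at world ≈(0.50,-0.34) is the pine: natural wood colour and right size. The pink one is the decoy. The jig is at ≈(201,298), yawed about -9°, with the red wing at (244,300).

Run:
```python
from h import *
a=arm.read_camera("top")
save("c.png",np.hstack([a[130:260,230:360],a[160:290,370:500]]),scale=3)
C=cam("top"); print(np.array(arm.calibration("wrist")["hand_eye"]).round(3).tolist(), arm.calibration("wrist")["fov_y"])
o=arm.get_obs();print(R.from_quat(o["eef_rot"]).as_matrix().round(2).tolist())
for n,t in [("top","pine_center"),("side","pine_center"),("top","front_wing"),("top","jaw")]:
    if n=="side": arm.read_camera("side")
    C=cam(n)
    z={"pine_center":.05,"front_wing":.053,"jaw":.101}[t]
    for m in arm.masks_of(n,t)[:3]:
        px=np.argwhere(m["pixels"]).astype(np.float32)
        # top-plane footprint
        w=np.array([onz(C,p,z)[:2] for p in px],np.float32)
        r=cv2.minAreaRect(w); print(n,t,round(m["p"],2),np.round(m["pixel"]),len(px),np.round(r[0],4),np.round(r[1],4),round(r[2],1))
```

```text
[[-0.0, -0.315, 0.949, -0.151], [-0.0, -0.949, -0.315, 0.081], [1.0, -0.0, 0.0, -0.0], [0.0, 0.0, 0.0, 1.0]] 66.87531543930115
[[-0.0, 0.97, 0.24], [-0.0, 0.24, -0.97], [-1.0, -0.0, 0.0]]
top pine_center 0.7 [324. 435.] 1242 [ 0.253  -0.3732] [0.1916 0.0418] 64.3
top pine_center 0.55 [223. 413.] 1381 [ 0.5066 -0.3378] [0.1764 0.0505] 10.5
side pine_center 0.76 [148. 368.] 689 [ 0.2521 -0.3481] [0.2382 0.055 ] 63.5
side pine_center 0.69 [146. 291.] 1039 [ 0.5024 -0.3119] [0.1804 0.0991] 10.2
top front_wing 0.62 [234. 299.] 197 [ 0.478  -0.0393] [0.0762 0.0248] 1.8
top jaw 0.63 [188. 301.] 340 [ 0.589  -0.0569] [0.0802 0.026 ] 77.9
```

View pics/c.png

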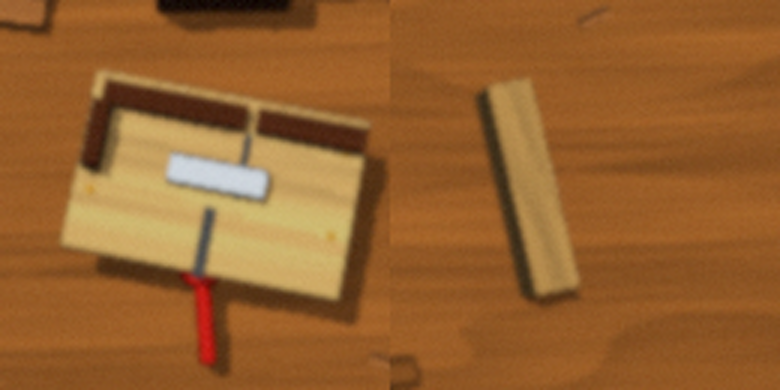

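Confirmed: right half of the crop shows the pale pine batten (grain-coloured, at top pixel (223,413)). Left half shows the jig with corners, jaw and red wing. Moving towards the wing with closed fingers.

arm_command(deltas=[0.8,1.1,0,7,-1,1.6,2.2,0,14,-1,2.4,3.3,0,21,-1,3.2,4.4,0,28,-1,4,5.6,0,35,-1])

```text
time_s: 2.12
ee_pos: [0.2515, -0.3658, 0.223]
eef_rot: [0.247, 0.663, -0.247, 0.663]
wrist_force: [0.1, -1.2, 0.3]
opening: 0.0255
```

arm_command(deltas=[0.8,1.1,0,7,-1,1.6,2.2,0,14,-1,2.4,3.3,0,21,-1,3.2,4.4,0,28,-1,4,5.6,0,30,-1])

```text
time_s: 2.53
ee_pos: [0.3715, -0.1975, 0.2233]
eef_rot: [0.064, 0.704, -0.065, 0.705]
wrist_force: [1.6, -1.5, 0.4]
opening: -0.0
```

Run:
```python
from h import *
from scipy.optimize import least_squares
o=arm.get_obs(); print(o["time_s"],o["ee_pos"].round(4),R.from_quat(o["eef_rot"]).as_matrix().round(3).tolist())
w=arm.read_camera("wrist"); save("w1.png",w,scale=1.4)
C=cam("top")
px=[(211.7,250.7),(230,342.7),(170.7,353),(153.3,262.7)]
W=np.array([onz(C,p,.085)[:2] for p in px]); L=np.array([(-.06,.115),(-.06,-.115),(.09,-.115),(.09,.115)])
f=lambda v:((L@np.array([[np.cos(v[2]),np.sin(v[2])],[-np.sin(v[2]),np.cos(v[2])]])+v[:2])-W).ravel()
s=least_squares(f,[.55,-.05,-.2]); print(s.x,np.degrees(s.x[2]),(s.fun*1000).round(1))
Cw=cam("wrist",o)
for t,z in [("bed",.085),("jaw",.085),("knob_axis",.04),("front_wing",.04),("jig",0),("pine_center",.025)]:
    for r in arm.place_of("wrist",t)[:2]: print(t,round(r["p"],2),np.round(r["pixel"]),onz(Cw,r["pixel"],z).round(4))
```

```text
2.5333 [ 0.3715 -0.1975  0.2233] [[0.001, 0.181, 0.983], [-0.001, 0.983, -0.181], [-1.0, -0.001, 0.001]]
[ 0.57053918 -0.05412091 -0.21909891] -12.553443061236674 [-0.4  1.6 -0.2 -0.5  0.4 -1.8  0.2  0.7]
front_wing 0.58 [ 18. 336.] [ 0.4529 -0.0461  0.04  ]
jig 0.6 [ 12. 442.] [ 0.5739 -0.0497  0.    ]
jig 0.39 [120. 246.] [ 0.3462 -0.1229  0.    ]
pine_center 0.65 [278. 408.] [ 0.5082 -0.3451  0.025 ]
```

View pics/w1.png

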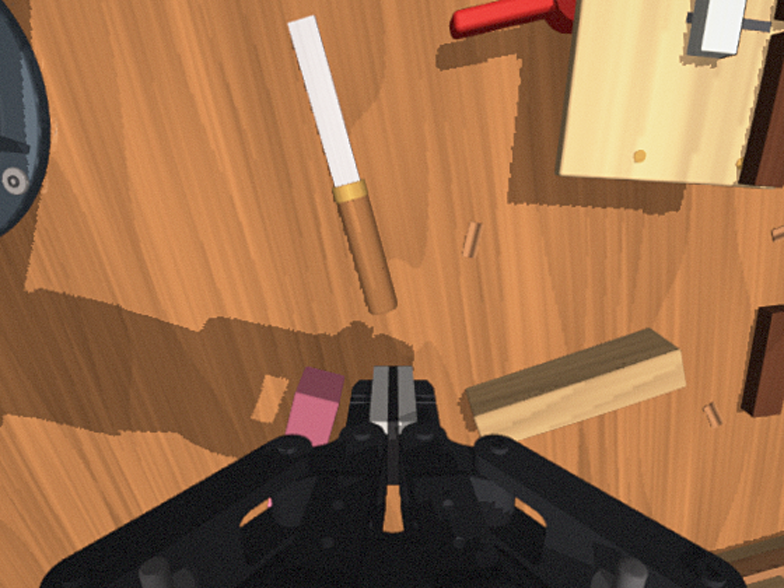

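Wrist view: red wing at (row≈12-25, col 325-405 unscaled), pine batten at about (275,410), pink decoy behind the fingers at left. Moving beside the wing (its -y side).

arm_command(deltas=[0.7,0.95,0,4,-1,1.4,1.9,0,8,-1,2.1,2.9,0,13,-1,2.85,3.85,0,13,-1,2.85,3.85,0,13,-1])

```text
time_s: 3.3
ee_pos: [0.4579, -0.0825, 0.223]
eef_rot: [-0.013, 0.706, 0.013, 0.708]
wrist_force: [1.1, -1.0, 0.1]
opening: 0.0001
```

Run:
```python
from h import *
o=arm.get_obs(); print(o["time_s"],o["ee_pos"].round(4),R.from_quat(o["eef_rot"]).as_matrix()[:,2].round(3),o["wrist_force"])
w=arm.read_camera("wrist"); save("w2.png",w,scale=1.4)
Cw=cam("wrist",o)
for t,z in [("bed",.085),("jaw",.085),("knob_axis",.04),("front_wing",.04),("jig",0)]:
    for r in arm.place_of("wrist",t)[:2]: print(t,round(r["p"],2),np.round(r["pixel"]),onz(Cw,r["pixel"],z).round(4))
```

```text
3.3 [ 0.4579 -0.0825  0.223 ] [0.999 0.037 0.002] [ 1.09984184 -0.9810588   0.05386257]
bed 0.84 [176. 448.] [ 0.6149 -0.0548  0.085 ]
jaw 0.96 [182. 431.] [ 0.5995 -0.0606  0.085 ]
knob_axis 0.87 [152. 343.] [ 0.5233 -0.0425  0.04  ]
knob_axis 0.7 [178. 445.] [ 0.6378 -0.0656  0.04  ]
front_wing 0.79 [153. 277.] [ 0.4539 -0.0454  0.04  ]
jig 0.78 [157. 376.] [ 0.5706 -0.0513  0.    ]
```

View pics/w2.png

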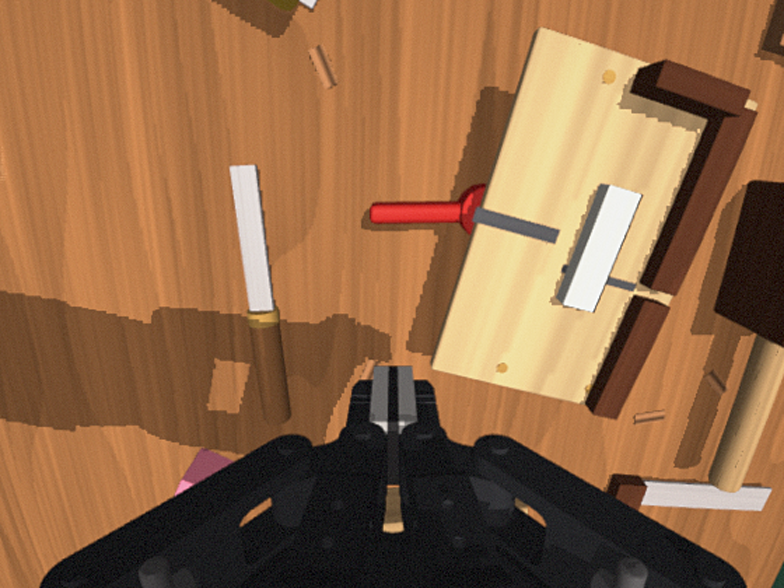

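arm_command(deltas=[0,0,-1.35,0,-1,0,0,-2.7,0,-1,0,0,-4,0,-1,0,0,-5.5,0,-1,0,0,-5.5,0,-1])

```text
time_s: 4.02
ee_pos: [0.451, -0.0859, 0.0526]
eef_rot: [-0.01, 0.71, 0.012, 0.704]
wrist_force: [-1.4, 0.7, -1.2]
opening: -0.0001
```

arm_command(deltas=[-0.05,0.6,0,0,-1,-0.1,0.85,0,-5,-1,-0.14,1.06,0,-10.5,-1,-0.15,1.28,0,-16,-1,-0.15,1.5,0,-21.5,-1])

```text
time_s: 4.43
ee_pos: [0.4472, -0.0414, 0.0546]
eef_rot: [0.125, 0.699, -0.122, 0.694]
wrist_force: [0.1, 0.2, -0.6]
opening: 0.0001
```

arm_command(deltas=[0.03,0.22,0,-5.5,-1,0.08,0.44,0,-11,-1,0.13,0.6,0,-16,-1,0.18,0.75,0,-20,-1,0.18,0.75,0,-20,-1])

```text
time_s: 4.85
ee_pos: [0.4535, -0.0192, 0.0566]
eef_rot: [0.245, 0.665, -0.241, 0.663]
wrist_force: [0.9, -0.2, 0.7]
opening: -0.0002
```

arm_command(deltas=[0.1,0.15,0,0,-1,0.2,0.3,0,0,-1,0.2,0.3,0,0,-1])

```text
time_s: 5.1
ee_pos: [0.4605, -0.0099, 0.0574]
eef_rot: [0.245, 0.665, -0.241, 0.663]
wrist_force: [1.0, 0.2, -1.0]
opening: -0.0002
```

arm_command(deltas=[0.05,0.07,0,0,-1,0.1,0.13,0,0,-1,0.1,0.13,0,0,-1])

```text
time_s: 5.35
ee_pos: [0.4638, -0.0058, 0.0574]
eef_rot: [0.245, 0.665, -0.24, 0.663]
wrist_force: [-0.6, -0.2, -0.3]
opening: 0.0002
```

Run:
```python
from h import *
o=arm.get_obs(); print(o["time_s"],o["ee_pos"].round(4),R.from_quat(o["eef_rot"]).as_matrix()[:,2].round(3),o["wrist_force"])
for n in ["wrist","top"]:
    w=arm.read_camera(n); 
    if n=="wrist": save("w3.png",w,scale=1.2)
    Cw=cam(n,o)
    for t,z in [("bed",.085),("jaw",.085),("knob_axis",.04),("front_wing",.04)]:
        for r in arm.place_of(n,t)[:2]: print(t,round(r["p"],2),np.round(r["pixel"]),onz(Cw,r["pixel"],z).round(4))
```

```text
5.35 [ 0.4638 -0.0058  0.0574] [ 0.764 -0.645 -0.004] [-0.5743742  -0.23323695 -0.25984752]
jaw 0.33 [179.  41.] [0.4239 0.0998 0.085 ]
knob_axis 0.56 [237. 398.] [ 0.5234 -0.0411  0.04  ]
front_wing 0.78 [312. 307.] [ 0.4515 -0.0465  0.04  ]
bed 0.86 [184. 301.] [ 0.6037 -0.0547  0.085 ]
bed 0.29 [287. 234.] [0.3572 0.1108 0.085 ]
jaw 0.57 [184. 299.] [ 0.6018 -0.0494  0.085 ]
```

View pics/w3.png

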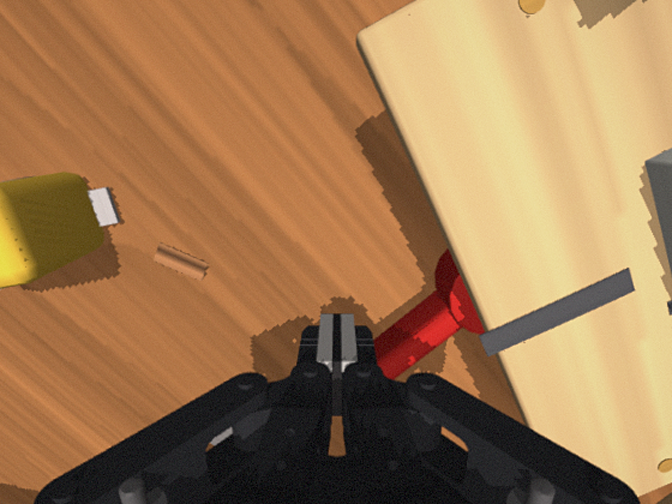

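The view shows the knob unmoved: the closed fingers passed over the wing (red wing at ~(275,350) unscaled, right of the fingers). I need to check where the fingertips really are.

Run:
```python
from h import *
c=arm.calibration("wrist"); print({k:v for k,v in c.items() if k!="hand_eye"})
he=np.array(c["hand_eye"]);print(he)
f=210/np.tan(np.radians(c["fov_y"])/2);K=np.array([[f,0,c["cx"]],[0,f,c["cy"]],[0,0,1.]]);C=(K,np.array(c["dist_coeffs"],float),he[:3,:3],he[:3,3])
for y in (.011,0,-.011):
  for x in (-.02,0,.006,.025): print(y,x,proj(C,[[x,y,0]]).round(0))
```

```text
{'fov_y': 66.87531543930115, 'cx': 280.308220707872, 'cy': 213.68885901680275, 'dist_coeffs': array([-0.05734577,  0.        ,  0.        ,  0.        ,  0.        ])}
[[-1.08286256e-03 -3.15539750e-01  9.48911742e-01 -1.51401492e-01]
 [-1.47125685e-04 -9.48912237e-01 -3.15540083e-01  8.15091132e-02]
 [ 9.99999403e-01 -4.81295832e-04  9.81117531e-04 -8.56213969e-05]
 [ 0.00000000e+00  0.00000000e+00  0.00000000e+00  1.00000000e+00]]
0.011 -0.02 [[269. 280.]]
0.011 0 [[250. 280.]]
0.011 0.006 [[246. 280.]]
0.011 0.025 [[233. 280.]]
0 -0.02 [[289. 280.]]
0 0 [[269. 280.]]
0 0.006 [[264. 280.]]
0 0.025 [[249. 280.]]
-0.011 -0.02 [[309. 280.]]
-0.011 0 [[287. 280.]]
-0.011 0.006 [[281. 280.]]
-0.011 0.025 [[266. 280.]]
```

Descending over the wing instead, to grip it across its thickness.

arm_command(deltas=[0,0,1.2,0,0,0,-0.3,2.2,-7,0,-0.2,-0.6,2.2,-14,0,-0.4,-1,2.2,-21,0,-0.47,-1.34,2.2,-28,0])

```text
time_s: 6.27
ee_pos: [0.4489, -0.0467, 0.1238]
eef_rot: [0.4, 0.584, -0.396, 0.584]
wrist_force: [0.0, 0.4, 0.3]
opening: 0.0425
```

arm_command(deltas=[0,0,0,-7,0,0,0,0,-14,0,0,0,0,-20,0,0,0,0,-20,0])

```text
time_s: 6.6
ee_pos: [0.4488, -0.0468, 0.1238]
eef_rot: [0.497, 0.505, -0.492, 0.506]
wrist_force: [-0.6, -1.3, 0.3]
opening: 0.0428
```

Run:
```python
from h import *
o=arm.get_obs(); z=R.from_quat(o["eef_rot"]).as_matrix()[:,2]; print(o["time_s"],o["ee_pos"].round(4),np.degrees(np.arctan2(z[1],z[0])),o["opening"])
w=arm.read_camera("wrist"); save("w4.png",w,scale=1.2)
Cw=cam("wrist",o)
for t,z in [("bed",.085),("jaw",.085),("knob_axis",.04),("front_wing",.04)]:
    for r in arm.place_of("wrist",t)[:2]: print(t,round(r["p"],2),np.round(r["pixel"]),onz(Cw,r["pixel"],z).round(4))
```

```text
6.6 [ 0.4488 -0.0468  0.1238] -88.78579202346259 0.04282122036110042
front_wing 0.8 [216. 277.] [ 0.4504 -0.0438  0.04  ]
```

View pics/w4.png

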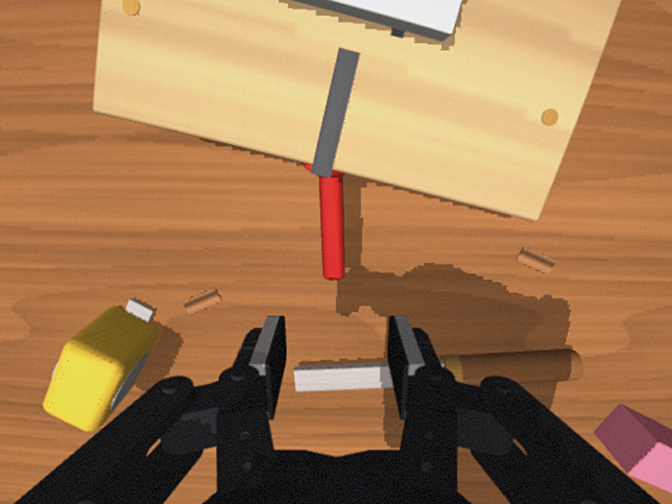

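The wing (tip at about (232,278) unscaled) lies between the open fingers. Lowering and gripping.

arm_command(deltas=[0,0.05,-0.8,0,0,0,0.05,-1.6,0,0,0,0.05,-2.2,0,0,0,0.05,-2.6,0,0,0,0.05,-2.6,0,0])

```text
time_s: 7.27
ee_pos: [0.4476, -0.0449, 0.0438]
eef_rot: [0.494, 0.508, -0.491, 0.507]
wrist_force: [-0.4, 0.2, -0.7]
opening: 0.0425
```

arm_command(deltas=[0,0,0,0,-1,0,0,0,0,-1,0,0,0,0,-1,0,0,0,0,-1,0,0,0,0,-1])

```text
time_s: 7.68
ee_pos: [0.4482, -0.0451, 0.0446]
eef_rot: [0.494, 0.508, -0.49, 0.507]
wrist_force: [0.1, -0.3, 3.8]
opening: 0.0002
```

arm_command(deltas=[0,0,-0.05,0,-1,0,0,-0.1,0,-1,0,0,-0.1,0,-1])

```text
time_s: 7.93
ee_pos: [0.4484, -0.0451, 0.0436]
eef_rot: [0.494, 0.508, -0.49, 0.508]
wrist_force: [-12.1, 1.4, 40.6]
opening: -0.0002
```

Run:
```python
from h import *
o=arm.get_obs(); print(o["time_s"],o["ee_pos"].round(4),o["wrist_force"],o["ft_torque"],o["opening"])
w=arm.read_camera("wrist");s=arm.read_camera("side")
C=cam("side"); p=proj(C,[o["ee_pos"]])[0]; print(p)
r,c=int(p[0]),int(p[1]); A=cv2.resize(s[r-50:r+50,c-50:c+50],(400,400),interpolation=cv2.INTER_CUBIC)
B=cv2.resize(w[150:350,180:380],(400,400),interpolation=cv2.INTER_CUBIC)
save("w5.png",np.hstack([A,B]))
```

```text
7.9333 [ 0.4484 -0.0451  0.0436] [-12.08086554   1.38654133  40.55005067] [0.23595375 2.13831645 0.01120959] -0.00016857208109404145
[208.41412364 304.03839564]
```

View pics/w5.png

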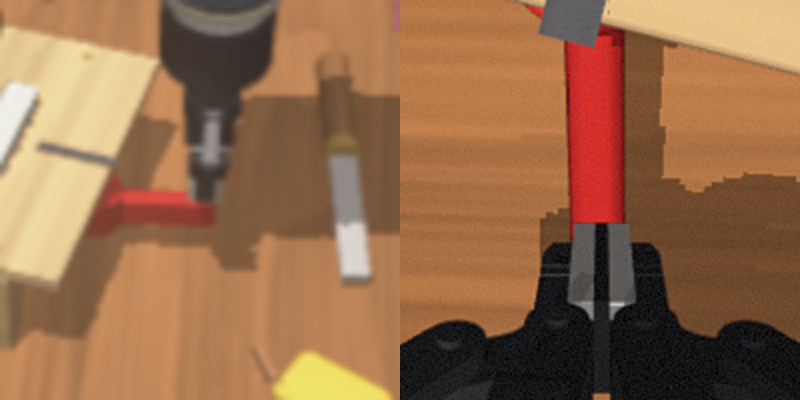

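The side view shows the shut tips resting on top of the wing (at ee z 0.0446 the tips are at 0.053). So the real tips stand about 8 mm above the reported TCP, not 25 mm below it, and I'll use that offset from now on. Raising, opening and going deeper.

arm_command(deltas=[0,0,0.4,0,0,0,0,0.5,0,0,0,0,0.5,0,0,0,0,0.5,0,0])

```text
time_s: 8.37
ee_pos: [0.4484, -0.0451, 0.0586]
eef_rot: [0.494, 0.508, -0.49, 0.508]
wrist_force: [0.6, 0.3, 0.3]
opening: 0.0421
```

arm_command(deltas=[0,0,-0.4,0,0,0,0,-0.7,0,0,0,0,-1,0,0,0,0,-1.2,0,0,0,0,-1.2,0,0])

```text
time_s: 8.78
ee_pos: [0.4475, -0.0449, 0.0211]
eef_rot: [0.494, 0.508, -0.491, 0.507]
wrist_force: [-0.6, -0.4, -0.2]
opening: 0.0427
```

arm_command(deltas=[0,0,0,0,-1,0,0,0,0,-1,0,0,0,0,-1,0,0,0,0,-1,0,0,0,0,-1])

```text
time_s: 9.2
ee_pos: [0.4474, -0.0447, 0.0213]
eef_rot: [0.494, 0.509, -0.49, 0.507]
wrist_force: [-0.6, 3.8, 1.4]
opening: 0.0132
```

arm_command(deltas=[0.01,0.31,0,-7,-1,0.06,0.61,0,-14,-1,0.15,0.91,0,-21,-1,0.27,1.2,0,-28,-1,0.27,1.2,0,-28,-1])

```text
time_s: 9.62
ee_pos: [0.4551, -0.0072, 0.0213]
eef_rot: [0.603, 0.372, -0.6, 0.371]
wrist_force: [-3.7, 7.7, 0.9]
opening: 0.0132
```

```bash
cat > ob.py <<'E'
from h import *
o=arm.get_obs(); z=R.from_quat(o["eef_rot"]).as_matrix()[:,2]
A=np.array([.5236,-.043]);d=o["ee_pos"][:2]-A
print(o["time_s"],o["ee_pos"].round(4),"yaw",np.degrees(np.arctan2(z[1],z[0])).round(1),"F",o["wrist_force"].round(1),"T",o["ft_torque"].round(2),"op",o["opening"].round(4),"r",np.hypot(*d).round(4),"th",(np.degrees(np.arctan2(d[1],d[0]))%360).round(1))
E
python3 ob.py
```

```text
Traceback (most recent call last):
  File "ob.py", line 4, in <module>
    print(o["time_s"],o["ee_pos"].round(4),"yaw",np.degrees(np.arctan2(z[1],z[0])).round(1),"F",o["wrist_force"].round(1),"T",o["ft_torque"].round(2),"op",o["opening"].round(4),"r",np.hypot(*d).round(4),"th",(np.degrees(np.arctan2(d[1],d[0]))%360).round(1))
                                                                                                                                                           ^^^^^^^^^^^^^^^^^^
AttributeError: 'float' object has no attribute 'round'
```

Holding and moving well. Continue to the open stop.

arm_command(deltas=[0.16,0.25,0,-7,-1,0.34,0.48,0,-14,-1,0.38,0.53,0,-15,-1,0.38,0.53,0,-15,-1])

```text
time_s: 9.95
ee_pos: [0.4662, 0.0098, 0.0213]
eef_rot: [0.646, 0.29, -0.644, 0.288]
wrist_force: [-1.9, 9.9, 1.1]
opening: 0.0126
```

```bash
sed -i 's/o\["opening"\].round(4)/round(o["opening"],4)/' ob.py; python3 ob.py
```

```text
9.95 [0.4662 0.0098 0.0213] yaw -131.7 F [-1.9  9.9  1.1] T [1.31 0.33 0.31] op 0.0126 r 0.078 th 137.4
```

arm_command(deltas=[0.07,0.08,0,-2,-1,0.07,0.08,0,-2,-1])

```text
time_s: 10.12
ee_pos: [0.467, 0.0109, 0.0212]
eef_rot: [-0.65, -0.279, 0.65, -0.278]
wrist_force: [-8.5, -14.7, 5.8]
opening: 0.0132
```

arm_command(deltas=[0.07,0.08,0,-2,-1,0.07,0.08,0,-2,-1])

```text
time_s: 10.28
ee_pos: [0.4672, 0.0112, 0.0212]
eef_rot: [-0.652, -0.268, 0.657, -0.268]
wrist_force: [-11.4, -23.6, 8.8]
opening: 0.013
```

```bash
python3 ob.py
```

```text
10.2833 [0.4672 0.0112 0.0212] yaw -135.5 F [-11.4 -23.6   8.8] T [-3.89  1.68  1.29] op 0.013 r 0.0782 th 136.2
```

At the open stop (reaction 24 N, no more motion). Release and rise.

arm_command(deltas=[-0.03,-0.03,0,0,0,-0.03,-0.03,0,0,0,-0.03,-0.03,0,0,0.3,-0.03,-0.03,0,0,0.3,-0.03,-0.03,0,0,0.3])

```text
time_s: 10.7
ee_pos: [0.4666, 0.0105, 0.0213]
eef_rot: [-0.653, -0.268, 0.656, -0.268]
wrist_force: [0.6, 0.9, 0.3]
opening: 0.0554
```

arm_command(deltas=[0,0,1,0,0.3,0,0,2.3,0,0.3,0,-1,3.6,7,1,0,-2.2,5,14,1,0,-3.4,6,21,1])

```text
time_s: 11.12
ee_pos: [0.4667, -0.0723, 0.1855]
eef_rot: [-0.592, -0.384, 0.595, -0.385]
wrist_force: [1.2, -0.2, 0.3]
opening: 0.0853
```

```bash
python3 ob.py
python3 - <<'E'
from h import *
o=arm.get_obs(); w=arm.read_camera("wrist"); save("w6.png",w,scale=1.4)
Cw=cam("wrist",o)
for n in ("wrist","top"):
  if n=="top": arm.read_camera(n); Cw=cam(n)
  for t,z in [("bed",.085),("jaw",.085),("knob_axis",.04),("front_wing",.04),("jig",0)]:
    for r in arm.place_of(n,t)[:1]: print(n,t,round(r["p"],2),np.round(r["pixel"]),onz(Cw,r["pixel"],z).round(4))
E
```

```text
11.1167 [ 0.4667 -0.0723  0.1855] yaw -114.2 F [ 1.2 -0.2  0.3] T [0.01 0.01 0.06] op 0.0853 r 0.064 th 207.3
wrist bed 0.66 [ 46. 178.] [ 0.6112 -0.0563  0.085 ]
wrist jaw 0.55 [ 88. 191.] [ 0.5819 -0.0515  0.085 ]
wrist front_wing 0.7 [228. 207.] [0.4677 0.0077 0.04  ]
wrist jig 0.84 [100. 214.] [ 0.5759 -0.0481  0.    ]
top bed 0.57 [184. 302.] [ 0.6039 -0.0588  0.085 ]
top jaw 0.39 [222. 414.] [ 0.5031 -0.3269  0.085 ]
top jig 0.9 [204. 301.] [ 0.5647 -0.0551  0.    ]
```

View pics/w6.png

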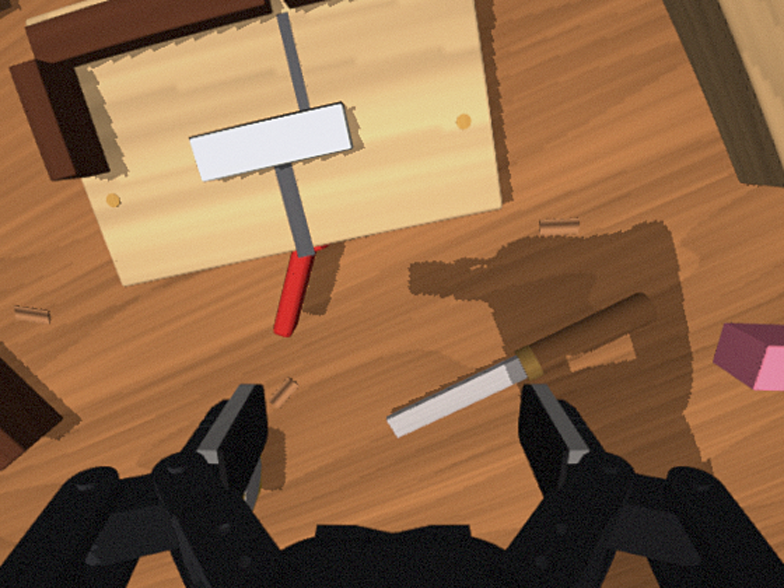

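Jaw is now at the open end (face ≈50 mm from fence); wing swung fully to +y (tip (237,203) unscaled). Fit the jig and pine poses while travelling.

arm_command(deltas=[0.2,-1.3,0.2,7,1,0.4,-2.6,0.4,14,1,0.7,-3.9,0.4,21,1,0.9,-5.2,0.4,28,1,1.1,-6.5,0.4,35,1])

```text
time_s: 12.13
ee_pos: [0.4995, -0.2674, 0.1945]
eef_rot: [0.453, 0.541, -0.457, 0.542]
wrist_force: [0.3, -0.3, -0.3]
opening: 0.0855
```

arm_command(deltas=[0.1,-1.2,0,0,1,0.15,-2.4,0,0,1,0.15,-2.4,0,0,1])

```text
time_s: 12.38
ee_pos: [0.5036, -0.3446, 0.1938]
eef_rot: [0.453, 0.54, -0.458, 0.542]
wrist_force: [1.2, -0.2, 0.2]
opening: 0.0855
```

```bash
python3 ob.py
python3 - <<'E'
from h import *
from scipy.optimize import least_squares
def rot(a): return np.array([[np.cos(a),-np.sin(a)],[np.sin(a),np.cos(a)]])
def C_at(pos,yaw):
    z=np.array([np.cos(yaw),np.sin(yaw),0]);x=np.array([0,0,-1.]);y=np.cross(z,x)
    return cam("wrist",{"ee_pos":np.array(pos),"eef_rot":R.from_matrix(np.c_[x,y,z]).as_quat()})
ct=cam("top");c2=C_at([.4579,-.0825,.223],np.arctan2(.037,.999));c6=C_at([.4667,-.0723,.1855],np.radians(-114.2))
FL,FR,BR,BL=(-.06,.115),(-.06,-.115),(.09,-.115),(.09,.115)
def rep(name,obs):
    W=np.array([onz(c,p,.085)[:2] for c,p,_ in obs]);L=np.array([l for *_,l in obs])
    s=least_squares(lambda v:((L@rot(v[2]).T+v[:2])-W).ravel(),[.57,-.05,-.2]);print(name,s.x.round(4),np.degrees(s.x[2]).round(2),(s.fun*1000).round(1))
t=[(ct,(211.7,250.7),FL),(ct,(230,342.7),FR),(ct,(170.7,353),BR),(ct,(153.3,262.7),BL)]
w=[(c2,(20,385.7),FL),(c2,(263.6,309.3),FR),(c6,(203.6,87.1),FL),(c6,(148.6,358.6),FR)]
rep("top",t);rep("wrist",w);rep("all",t+w)
# pine from top corners
px=[(88/3+160,(487-390)/3+370),(78/3+160,(530-390)/3+370),(288/3+160,(578-390)/3+370),(298/3+160,(533-390)/3+370)]
W=np.array([onz(ct,p,.05)[:2] for p in px],np.float32);print(cv2.minAreaRect(W))
o=arm.get_obs();img=arm.read_camera("wrist");c=cam("wrist",o)
for m in arm.masks_of("wrist","pine_center")[:2]:
    w=np.array([onz(c,p,.05)[:2] for p in np.argwhere(m["pixels"])],np.float32);print(m["p"],len(w),cv2.minAreaRect(w))
print([ (r["p"],onz(c,r["pixel"],.025).round(4)) for r in arm.place_of("wrist","pine_center")])
save("w7.png",img,scale=1.4)
E
```

```text
12.3833 [ 0.5036 -0.3446  0.1938] yaw -80.2 F [ 1.2 -0.2  0.2] T [ 0.02 -0.02  0.05] op 0.0855 r 0.3023 th 266.2
top [ 0.5705 -0.0541 -0.2191] -12.55 [-0.4  1.6 -0.2 -0.5  0.4 -1.8  0.2  0.7]
wrist [ 0.5727 -0.0512 -0.2204] -12.63 [ 1.   1.4 -0.7 -0.9 -0.6  0.3  0.3 -0.8]
all [ 0.5716 -0.0527 -0.2233] -12.79 [ 1.2  3.2  0.4  1.3  0.9 -0.7  1.7  1.6  0.3 -0.  -2.1 -2.2 -1.3 -1.1
 -1.  -2.1]
((0.5050014853477478, -0.3440883159637451), (0.18053805828094482, 0.03852393478155136), 9.336761474609375)
0.81 2971 ((0.28752103447914124, -0.3450494408607483), (0.11624639481306076, 0.0742107629776001), 63.959373474121094)
[(0.85, array([ 0.2471, -0.3758,  0.025 ])), (0.57, array([ 0.5082, -0.3395,  0.025 ]))]
```

View pics/w7.png

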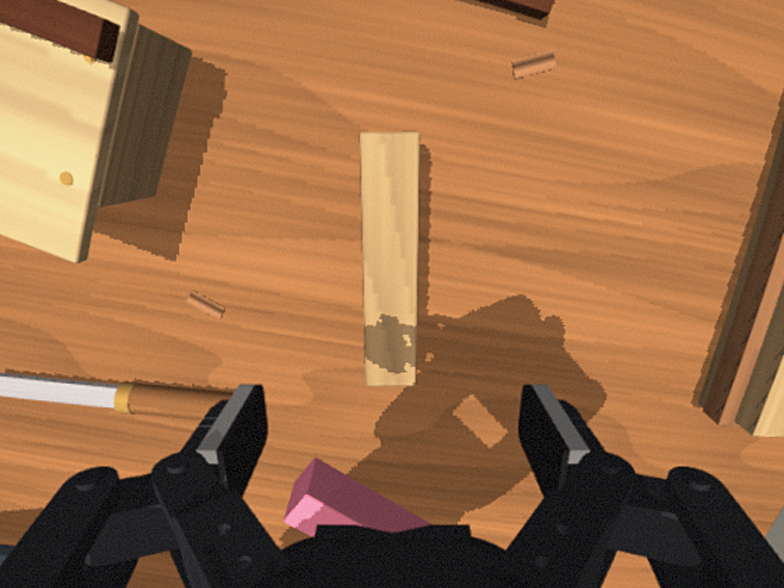

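Run:
```python
from h import *
o=arm.get_obs();c=cam("wrist",o)
px=[(132,361),(131,419),(384,415),(385,367)]
W=np.array([onz(c,(p[0]/1.4,p[1]/1.4),.05)[:2] for p in px],np.float32);print(W.round(4),W.mean(0),cv2.minAreaRect(W))
```

```text
[[ 0.5922 -0.304 ]
 [ 0.599  -0.3397]
 [ 0.4238 -0.3706]
 [ 0.4168 -0.3353]] [ 0.50794584 -0.3373874 ] ((0.5079154372215271, -0.33747178316116333), (0.1785639226436615, 0.03626257926225662), 10.107837677001953)
```

Wrist-based pose is the arm-consistent one: the knob stop angle it predicts (138.8°) matches the one reached (138.5°). Picture w7 shows the pine upright at cols 258-299, rows 94-275 (unscaled), in line with the gripper. Descending.

arm_command(deltas=[0.15,0.24,-1.2,0,1,0.15,0.24,-2.4,0,1,0.15,0.24,-3.6,0,1,0.15,0.24,-4.5,0,1,0.15,0.24,-4.5,0,1])

```text
time_s: 12.95
ee_pos: [0.5059, -0.3283, 0.0539]
eef_rot: [0.452, 0.545, -0.456, 0.539]
wrist_force: [-0.5, 0.6, -0.8]
opening: 0.0855
```

```bash
python3 ob.py
```

```text
12.95 [ 0.5059 -0.3283  0.0539] yaw -80.0 F [-0.5  0.6 -0.8] T [ 0.04 -0.04  0.03] op 0.0855 r 0.2858 th 266.5
```

arm_command(deltas=[0.07,-0.31,0,0,1,0.07,-0.31,-0.5,0,1,0.07,-0.31,-1,0,1,0.07,-0.31,-1.33,0,1,0.07,-0.31,-1.33,0,1])

```text
time_s: 13.37
ee_pos: [0.5081, -0.3374, 0.0138]
eef_rot: [0.452, 0.545, -0.456, 0.539]
wrist_force: [-0.2, 1.1, -0.1]
opening: 0.0853
```

arm_command(deltas=[0,0,0,0,-1,0,0,0,0,-1,0,0,0,0,-1,0,0,0,0,-1,0,0,0,0,-1])

```text
time_s: 13.78
ee_pos: [0.5088, -0.3381, 0.0152]
eef_rot: [0.452, 0.544, -0.456, 0.54]
wrist_force: [-0.0, -0.3, 8.1]
opening: 0.0367
```

```bash
python3 ob.py
```

```text
13.7833 [ 0.5088 -0.3381  0.0152] yaw -80.0 F [-0.  -0.3  8.1] T [-0.1   0.14  0.03] op 0.0367 r 0.2955 th 267.1
```

Gripped (opening 36.7 mm). Lift and carry.

arm_command(deltas=[0,0,0.6,0,-1,0,0,1.6,0,-1,0,0,2.8,0,-1,0,0,4,5,-1,0.1,0.3,5,11,-1])

```text
time_s: 14.2
ee_pos: [0.5116, -0.3301, 0.1679]
eef_rot: [0.397, 0.585, -0.402, 0.582]
wrist_force: [0.7, 0.7, -2.3]
opening: 0.0369
```

arm_command(deltas=[0.3,0.8,0.2,6,-1,0.6,1.7,0.3,12,-1,0.9,2.6,0.3,18,-1,1.3,3.5,0.3,24,-1,1.6,4.4,0.3,30,-1])

```text
time_s: 14.62
ee_pos: [0.5599, -0.1967, 0.1772]
eef_rot: [0.231, 0.668, -0.236, 0.667]
wrist_force: [-0.1, 0.3, -2.0]
opening: 0.037
```

```bash
python3 ob.py
```

```text
14.6167 [ 0.5599 -0.1967  0.1772] yaw -38.5 F [-0.1  0.3 -2. ] T [ 0.   -0.05  0.  ] op 0.037 r 0.1579 th 283.3
```

arm_command(deltas=[0.3,0.9,0,6,-1,0.7,1.9,0,12,-1,1.1,2.9,-0.2,18,-1,1.4,3.7,-0.4,24,-1,1.52,4.09,-0.4,25.9,-1])

```text
time_s: 15.03
ee_pos: [0.6056, -0.0711, 0.1642]
eef_rot: [0.073, 0.704, -0.078, 0.702]
wrist_force: [0.4, -0.4, -1.1]
opening: 0.037
```

arm_command(deltas=[0,0,0,0,-1,0,0,0,0,-1])

```text
time_s: 15.2
ee_pos: [0.6054, -0.071, 0.1643]
eef_rot: [0.073, 0.704, -0.078, 0.702]
wrist_force: [0.2, -1.2, -1.6]
opening: 0.0374
```

```bash
python3 ob.py
python3 - <<'E'
from h import *
o=arm.get_obs(); a=arm.read_camera("wrist")
save("w8.png",a,scale=1.4)
E
```

```text
15.2 [ 0.6054 -0.071   0.1643] yaw -12.3 F [ 0.2 -1.2 -1.6] T [-0.02 -0.02 -0.  ] op 0.0374 r 0.0864 th 341.1
```

View pics/w8.png

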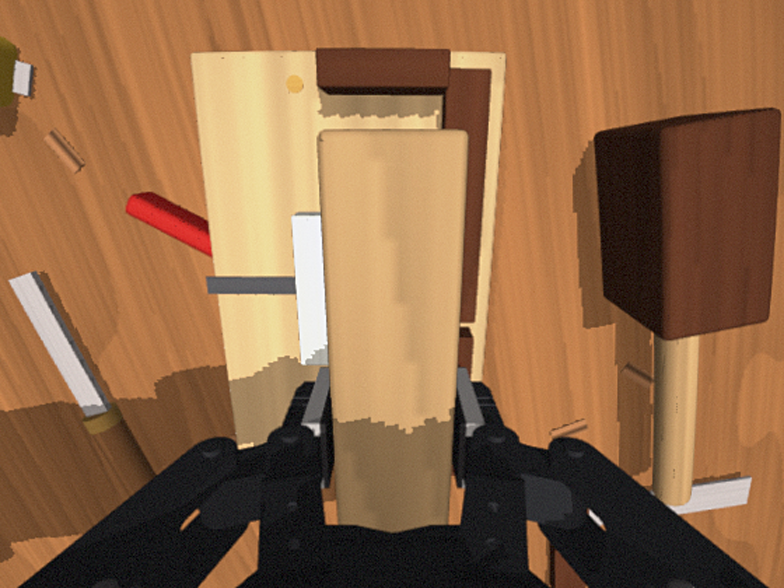

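Picture 11 shows the batten level in the gripper and parallel to the fence. Fence inner edge is at col ≈316 and end-stop front edge at row ≈66 (unscaled). Quick check of the remaining offsets from this picture.

Run:
```python
from h import *
o=arm.get_obs();c=cam("wrist",o)
y=np.radians(-12.3);ex=np.array([np.cos(y),np.sin(y)]);ey=np.array([-ex[1],ex[0]])
for n,p,z in [("fence top edge",(110,443.5),.101),("fence top edge2",(300,461),.101),("stop top front",(93,385),.115),("batten end",(130,393),.199),("jaw face top-L?",(213,319),.101)]:
    d=onz(c,(p[0]/1.4,p[1]/1.4),z)[:2]-o["ee_pos"][:2]; print(n,(d@ex).round(4),(d@ey).round(4))
```

```text
fence top edge 0.0232 0.0991
fence top edge2 0.0351 0.009
stop top front -0.0028 0.1047
batten end 0.0004 0.0869
jaw face top-L? -0.0349 0.0531
```

arm_command(deltas=[0,0,-0.5,-0.3,-1,0,0,-1,-0.3,-1,0,0,-1.5,-0.3,-1,0,0,-1.95,-0.3,-1,0,0,-1.95,-0.3,-1])

```text
time_s: 15.67
ee_pos: [0.6037, -0.0732, 0.1037]
eef_rot: [0.077, 0.705, -0.082, 0.701]
wrist_force: [-1.1, 0.4, -2.0]
opening: 0.037
```

arm_command(deltas=[0.03,0.15,0,0,-1,0.06,0.3,0,0,-1,0.09,0.4,0,0,-1,0.09,0.4,0,0,-1])

```text
time_s: 16.0
ee_pos: [0.6069, -0.0607, 0.1047]
eef_rot: [0.077, 0.704, -0.082, 0.701]
wrist_force: [0.0, -0.2, -0.8]
opening: 0.037
```

```bash
python3 ob.py
```

```text
16.0 [ 0.6069 -0.0607  0.1047] yaw -12.8 F [ 0.  -0.2 -0.8] T [0.01 0.   0.06] op 0.037 r 0.0852 th 348.0
```

arm_command(deltas=[0.02,0.1,-0.05,0,-1,0.03,0.15,-0.05,0,-1])

```text
time_s: 16.17
ee_pos: [0.6081, -0.0558, 0.1035]
eef_rot: [0.076, 0.704, -0.082, 0.701]
wrist_force: [-0.2, 0.9, -2.0]
opening: 0.0375
```

arm_command(deltas=[0.01,0.06,0,0,-1,0.01,0.06,0,0,-1])

```text
time_s: 16.33
ee_pos: [0.6085, -0.0536, 0.1036]
eef_rot: [0.076, 0.704, -0.081, 0.701]
wrist_force: [0.3, 0.1, -1.7]
opening: 0.037
```

arm_command(deltas=[0.01,0.06,0,0,-1,0.01,0.06,0,0,-1])

```text
time_s: 16.5
ee_pos: [0.6089, -0.0518, 0.1038]
eef_rot: [0.076, 0.704, -0.081, 0.702]
wrist_force: [0.5, -0.8, -1.9]
opening: 0.0369
```

arm_command(deltas=[0.01,0.06,0,0,-1,0.01,0.06,0,0,-1])

```text
time_s: 16.67
ee_pos: [0.609, -0.0517, 0.1041]
eef_rot: [0.075, 0.704, -0.082, 0.702]
wrist_force: [-3.4, -11.7, 0.9]
opening: 0.037
```

arm_command(deltas=[0.01,0.06,0,0,-1,0.01,0.06,0,0,-1])

```text
time_s: 16.83
ee_pos: [0.609, -0.0517, 0.1043]
eef_rot: [0.074, 0.704, -0.083, 0.701]
wrist_force: [-3.1, -11.7, 0.7]
opening: 0.0366
```

End stop contacted (−12 N). Lower keeping light pressure.

arm_command(deltas=[0.005,0.03,-0.06,0,-1,0.005,0.03,-0.12,0,-1,0.005,0.03,-0.12,0,-1])

```text
time_s: 17.08
ee_pos: [0.6093, -0.0518, 0.1008]
eef_rot: [0.073, 0.704, -0.084, 0.702]
wrist_force: [-1.3, -7.8, 0.7]
opening: 0.0368
```

arm_command(deltas=[0.005,0.03,-0.04,0,-1,0.005,0.03,-0.04,0,-1])

```text
time_s: 17.25
ee_pos: [0.6095, -0.052, 0.1003]
eef_rot: [0.073, 0.704, -0.084, 0.702]
wrist_force: [-3.3, -7.3, 4.2]
opening: 0.0372
```

arm_command(deltas=[0,0.02,-0.03,0,-1,0,0.02,-0.03,0,-1])

```text
time_s: 17.42
ee_pos: [0.6095, -0.052, 0.1002]
eef_rot: [0.073, 0.704, -0.085, 0.702]
wrist_force: [-4.9, -5.6, 6.4]
opening: 0.0372
```

arm_command(deltas=[0,0.01,0,0,0.3,0,0.01,0,0,0.3,0,0.01,0,0,0.3,0,0.01,0,0,0.3])

```text
time_s: 17.75
ee_pos: [0.6095, -0.0515, 0.1001]
eef_rot: [0.073, 0.704, -0.084, 0.702]
wrist_force: [0.0, 0.2, 1.2]
opening: 0.0554
```

```bash
python3 ob.py
```

```text
17.75 [ 0.6095 -0.0515  0.1001] yaw -12.8 F [0.  0.2 1.2] T [ 0.02  0.   -0.01] op 0.0554 r 0.0864 th 354.3
```

Batten set down at the stop. Rise and go back to the wing.

arm_command(deltas=[0,0,0.6,0,0.3,0,0,1.6,0,0.3,0,0,2.6,0,0.3,-0.8,0.4,2.8,7,0,-1.9,0.8,2.8,14,0])

```text
time_s: 18.17
ee_pos: [0.5543, -0.0277, 0.1863]
eef_rot: [-0.015, 0.705, 0.003, 0.709]
wrist_force: [0.1, 0.4, -0.5]
opening: 0.0425
```

arm_command(deltas=[-0.6,0.3,0,7,0,-1.2,0.5,0,14,0,-1.8,0.8,0,21,0,-2.4,1.1,0,28,0,-2.8,1.25,0,35,0])

```text
time_s: 18.58
ee_pos: [0.4688, 0.0107, 0.1863]
eef_rot: [-0.229, 0.667, 0.218, 0.674]
wrist_force: [0.4, 0.4, -1.3]
opening: 0.0429
```

arm_command(deltas=[0,0,0,7,0,0,0,0,12,0,0,0,0,12,0])

```text
time_s: 18.83
ee_pos: [0.4687, 0.0109, 0.1864]
eef_rot: [-0.299, 0.639, 0.289, 0.647]
wrist_force: [-0.1, 0.5, 0.5]
opening: 0.0425
```

```bash
python3 ob.py
python3 - <<'E'
from h import *
o=arm.get_obs(); 
for n in ("wrist","top"):
  arm.read_camera(n);Cw=cam(n,o)
  for t,z in [("jaw",.085),("front_wing",.04),("pine_center",.11)]:
    for r in arm.place_of(n,t)[:2]: print(n,t,round(r["p"],2),np.round(r["pixel"]),onz(Cw,r["pixel"],z).round(4))
E
```

```text
18.8333 [0.4687 0.0109 0.1864] yaw 49.1 F [-0.1  0.5  0.5] T [-0.05 -0.03 -0.02] op 0.0425 r 0.0769 th 135.6
wrist jaw 0.56 [333. 303.] [ 0.581  -0.0558  0.085 ]
wrist front_wing 0.64 [201. 275.] [0.4723 0.0027 0.04  ]
wrist pine_center 0.87 [368. 322.] [ 0.6064 -0.0564  0.11  ]
top jaw 0.68 [192. 299.] [ 0.5829 -0.0504  0.085 ]
top front_wing 0.4 [193. 298.] [ 0.5895 -0.0487  0.04  ]
top pine_center 0.78 [181. 300.] [ 0.6065 -0.0536  0.11  ]
top pine_center 0.72 [324. 433.] [ 0.2626 -0.3501  0.11  ]
```

arm_command(deltas=[0,-0.05,-1.2,0,0,0,-0.05,-2.4,0,0,0,-0.05,-3.6,0,0,0,-0.05,-4.2,0,0,0,-0.05,-4.2,0,0])

```text
time_s: 19.65
ee_pos: [0.4666, 0.0092, 0.0569]
eef_rot: [-0.296, 0.642, 0.288, 0.646]
wrist_force: [-0.5, 0.8, -0.5]
opening: 0.0428
```

```bash
python3 ob.py
```

```text
19.65 [0.4666 0.0092 0.0569] yaw 48.8 F [-0.5  0.8 -0.5] T [0.06 0.01 0.01] op 0.0428 r 0.0773 th 137.5
```

arm_command(deltas=[0.03,0,-0.5,0,0,0.03,0,-1,0,0,0.03,0,-1.2,0,0,0.03,0,-1.2,0,-0.5,0.03,0,-1.2,0,-0.5])

```text
time_s: 20.07
ee_pos: [0.4681, 0.0092, 0.0218]
eef_rot: [-0.296, 0.642, 0.288, 0.646]
wrist_force: [-0.1, 0.1, -0.0]
opening: 0.022
```

arm_command(deltas=[0,0,0,0,-0.5,0,0,0,0,-0.5])

```text
time_s: 20.23
ee_pos: [0.4688, 0.0092, 0.023]
eef_rot: [-0.296, 0.641, 0.288, 0.647]
wrist_force: [-1.4, -0.4, -1.0]
opening: 0.0215
```

```bash
sed -i 's/\[.5236,-.043\]/[.5259,-.0407]/' ob.py; python3 ob.py
```

```text
20.2333 [0.4688 0.0092 0.023 ] yaw 48.8 F [-1.4 -0.4 -1. ] T [ 0.02 -0.01 -0.  ] op 0.0215 r 0.0758 th 138.9
```

arm_command(deltas=[-0.19,-0.24,0,7,-0.5,-0.35,-0.51,0,14,-0.5,-0.48,-0.79,0,21,-0.5,-0.54,-1,0,26,-0.5,-0.54,-1,0,26,-0.5])

```text
time_s: 20.65
ee_pos: [0.4528, -0.0215, 0.0237]
eef_rot: [-0.434, 0.557, 0.426, 0.565]
wrist_force: [-0.4, 0.0, 0.6]
opening: 0.0211
```

```bash
python3 ob.py
```

```text
20.65 [ 0.4528 -0.0215  0.0237] yaw 74.9 F [-0.4  0.   0.6] T [-0.03  0.02 -0.  ] op 0.0211 r 0.0756 th 165.3
```

arm_command(deltas=[-0.02,-0.07,0,1.6,-0.5,-0.02,-0.07,0,1.6,-0.5])

```text
time_s: 20.82
ee_pos: [0.4525, -0.0236, 0.0242]
eef_rot: [-0.441, 0.551, 0.433, 0.56]
wrist_force: [0.3, -0.1, -0.6]
opening: 0.0216
```

arm_command(deltas=[-0.015,-0.07,0,1.6,-0.5,-0.015,-0.07,0,1.6,-0.5])

```text
time_s: 20.98
ee_pos: [0.4521, -0.0255, 0.0244]
eef_rot: [-0.448, 0.546, 0.441, 0.554]
wrist_force: [-0.3, 0.3, -0.2]
opening: 0.0214
```

arm_command(deltas=[-0.015,-0.07,0,1.6,-0.5,-0.015,-0.07,0,1.6,-0.5])

```text
time_s: 21.15
ee_pos: [0.4519, -0.027, 0.0245]
eef_rot: [-0.455, 0.54, 0.448, 0.549]
wrist_force: [1.8, 8.3, -2.5]
opening: 0.0215
```

```bash
python3 ob.py
```

```text
21.15 [ 0.4519 -0.027   0.0245] yaw 79.4 F [ 1.8  8.3 -2.5] T [ 1.14 -0.28 -0.03] op 0.0215 r 0.0752 th 169.5
```

arm_command(deltas=[-0.015,-0.06,0,0.3,-0.5,-0.015,-0.06,0,0.3,-0.5])

```text
time_s: 21.32
ee_pos: [0.4518, -0.0275, 0.0245]
eef_rot: [-0.455, 0.539, 0.449, 0.549]
wrist_force: [2.7, 14.9, -4.6]
opening: 0.0216
```

```bash
python3 ob.py
```

```text
21.3167 [ 0.4518 -0.0275  0.0245] yaw 79.5 F [ 2.7 14.9 -4.6] T [ 2.24 -0.52 -0.08] op 0.0216 r 0.0753 th 169.9
```

Firm (15 N, jaw no longer moving). Back off to centre, open and rise.

arm_command(deltas=[0.02,0.1,0,0,-0.5,0.02,0.1,0,0,0,0.02,0.1,0,0,0,0.02,0.1,0,0,0])

```text
time_s: 21.65
ee_pos: [0.4524, -0.0246, 0.0246]
eef_rot: [-0.455, 0.539, 0.448, 0.549]
wrist_force: [1.0, -0.1, 0.0]
opening: 0.0426
```

arm_command(deltas=[0,0,0.7,0,0,0,0,1.8,0,0,-0.4,0,3,0,0,-1,0,4.2,0,0,-1.5,0,5.4,0,0])

```text
time_s: 22.07
ee_pos: [0.4062, -0.0246, 0.188]
eef_rot: [-0.455, 0.539, 0.448, 0.549]
wrist_force: [1.4, 0.2, 0.7]
opening: 0.0427
```

```bash
python3 ob.py
python3 - <<'E'
from h import *
o=arm.get_obs(); a=arm.read_camera("top");w=arm.read_camera("wrist");s=arm.read_camera("side")
A=cv2.resize(a[140:270,230:380],(520,450),interpolation=cv2.INTER_CUBIC)
S=cv2.resize(s[150:260,205:325],(280,257),interpolation=cv2.INTER_CUBIC);W=cv2.resize(w,(257*280//257,193))
save("w9.png",np.hstack([A,np.vstack([S,W])]))
for n in ("wrist","top","side"):
  Cw=cam(n,o)
  for t,z in [("jaw",.085),("front_wing",.04),("knob_axis",.04),("pine_center",.11)]:
    for r in arm.place_of(n,t)[:1]: print(n,t,round(r["p"],2),np.round(r["pixel"]),onz(Cw,r["pixel"],z).round(4))
E
```

```text
22.0667 [ 0.4062 -0.0246  0.188 ] yaw 79.4 F [1.4 0.2 0.7] T [ 0.01  0.02 -0.02] op 0.0427 r 0.1208 th 172.4
wrist jaw 0.78 [374. 279.] [ 0.5864 -0.0587  0.085 ]
wrist front_wing 0.67 [238. 290.] [ 0.4548 -0.0232  0.04  ]
wrist knob_axis 0.75 [293. 287.] [ 0.519  -0.0379  0.04  ]
top jaw 0.69 [189. 302.] [ 0.5909 -0.057   0.085 ]
top front_wing 0.54 [122. 306.] [ 0.7774 -0.0744  0.04  ]
top knob_axis 0.79 [218. 296.] [ 0.5231 -0.0411  0.04  ]
top pine_center 0.92 [327. 434.] [ 0.2559 -0.3528  0.11  ]
side jaw 0.48 [190. 255.] [ 0.5894 -0.0632  0.085 ]
side front_wing 0.65 [212. 300.] [ 0.4583 -0.0315  0.04  ]
side knob_axis 0.83 [207. 277.] [ 0.525  -0.0452  0.04  ]
side pine_center 0.97 [183. 244.] [ 0.6172 -0.0611  0.11  ]
```

View pics/w9.png

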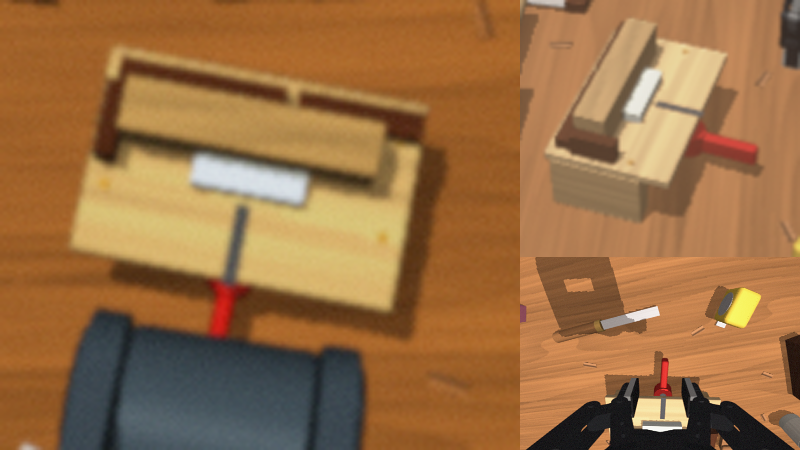

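The batten lies between jaw and fence, parallel to the fence, with its left end against the end stop. The robot is clear. Handing in.

```bash
python3 -c "
from cell import arm
print(arm.finish_job())"
```

```text
the job is handed in; nothing more can be done
None
```

I opened the clamp to its stop, laid the pale pine batten on the bed against the end stop, and turned the knob back until the jaw held it. The job is handed in; it finished at about 22 s of the 64 s allowed, and no verdict was reported.

**Opening:** I gripped the red wing and turned it until it would go no further. The stop reaction was about 26 N, and the wing angle matched the 0 stop to about 0.3°.

**Placing:** I slid the batten to the end stop until it pushed back with 12 N. Then I lowered it onto the plate, with about 6 N contact, before letting go.

**Clamping:** The jaw met the batten at about knob 0.49, where 0.48 was expected. I pushed on to about 15 N at the wing, then backed off. That is slightly over the suggested 6 to 14 N.

**Last checks:** The final pictures show the batten parallel to the fence, its end at the end stop, the jaw against it and the arm clear. The bystanders in those views are where they were. The top camera put the jaw face at jig x 20.5 mm, where 22 mm is expected, which is within the camera's error.

**Checks that disagreed or went wrong:**
- The shut fingertips were about 8 mm above the reported TCP, not 25 mm below it. My first sweep therefore passed over the wing without moving it.
- A test press on top of the wing then gave about 41 N vertically (about 42 N in all) at the fingertips. The 40 N limit is stated for the arm and gripper body, and the wrist limit is 120 N.
- The top and wrist cameras differed by 3 to 7 mm. I used the wrist camera because it matched the arm and the knob stop.

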